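# Feed one metal sample from the chute with the rocker gate

## Task

Feed the brass sample from the chute to the hand-over end of the shuttle. Push the shuttle by its blue tab fully home under the chute mouth, press the black pad of the rocking lever down so that its red gate lifts, keep it down until the brass disc has rolled into the shuttle's nest, let the lever come all the way back up so that the gate shuts on the two steel discs, and then push the shuttle by its tab to its other stop. Do not touch, lift or carry the discs, let just the one through, and leave everything else on the bench alone.

Things in the scene. Friction and masses are not known exactly. Their poses are not given: they have to be found in the camera images.
- feeder: Sample feeder fixed to the bench; place and yaw differ per run. Origin on the bench under the shut gate; z up, +y the way the discs roll. Grey base plates, tops 10 mm high: x -50..50, y -215..7 mm (chute) and x -153..43, y 7..119 mm (shuttle). Chute: 34 mm wide, falls 0.18 rad, floor 55 mm high at the gate, mouth at y = 12 mm. Nothing is over 125 mm high.
- rocker (a joint): Angle (rad) of the 210 mm rocking lever: 0 at rest (gate shut, pad up), 0.285 at its stop (pad about 21 mm lower, gate 32 mm higher). A disc passes above about 0.26. A spring returns it: the pad takes 3 N to start, 6 N fully down. While it is down a brass pin rises through the chute floor and holds back the next disc; let up, the next disc rolls to the gate.
- pad_top (a point): Centre of the upper face of the black press pad (50 mm along feeder x, 40 mm along feeder y) at the upper end of the rocker, 180 mm towards feeder -y from the gate, about 120 mm above the bench at rest, sloping with the chute. Press straight down on it. Moves with the rocker.
- gate_tip (a point): Middle of the lower edge of the red gate blade (28 mm wide, 4 mm thick), 9 mm above the chute floor when shut. It moves with the rocker.
- shuttle (a joint): Position (m) of the white shuttle along its two rods: 0 = home stop, nest in line with the chute mouth; 0.11 = hand-over stop. It grows towards feeder -x (the robot's side). It starts part way along, stays where it is left and takes about 2 N to push.
- shuttle_tab (a point): Middle of the shuttle's upright blue push tab, 74 mm above the bench, 93 mm from the gate along feeder +y: a plate 8 mm thick along feeder x, 34 mm wide along feeder y, 49 to 92 mm above the bench. Push its flat faces along feeder x. The deck round it is 45 to 49 mm high and 48 mm wide; the blue stop blocks at the rods' ends are 35 mm high. Moves with the shuttle.
- shuttle_nest (a point): Where a disc's centre lies when it rests in the nest: 63 mm above the bench, 55 mm from the tab towards feeder -y. The nest is 38 mm wide (feeder x) and 40 mm long (feeder y), floor 45 mm above the bench, 6 mm lip on the chute side, side walls to 64 mm and end wall to 75 mm above the bench. Moves with the shuttle.
- brass_disc_mid (a point): Centre of the yellow brass disc (36 mm diameter, 30 mm thick), first in the queue, standing on edge against the gate and free to roll.
- steel_disc_1_mid (a point): Centre of the first grey steel disc (36 mm diameter, 32 mm thick), on edge in the chute behind the brass one.
- steel_disc_2_mid (a point): Centre of the second grey steel disc (37 mm diameter, 32 mm thick), last in the chute.
- brass_disc: The brass disc; origin at the middle of one flat face, its z axis along its own axis.
- steel_disc_1: The first steel disc; origin at the middle of one flat face.
- steel_disc_2: The second steel disc; origin at the middle of one flat face.
- sample_jar: White screw-cap tube, 36 mm wide, 69 mm high, standing at the left; bystander. Origin under its centre.
- marker: White and black marker, 130 mm long, 16 mm thick, lying beside the black tray at the front right; bystander. Origin under its middle.
- caliper: Caliper, 163 x 52 x 11 mm, lying behind the feeder; bystander. Origin under its middle.
- sample_4: Grey metal disc, 38 mm wide, 33 mm high, in the row at the front left; bystander. Origin under its centre.
- bamboo_stick: Yellow stick, 84 x 10 x 8 mm, lying at the front left; bystander. Origin under its middle.
Things that resemble listed ones, but are neither listed nor needed, are in the scene too. Leave any turquoise look-alike of the steel_disc_1 alone. Leave any green look-alike of the brass_disc alone.

How it is judged:
By the outcome, as a careful person would: the job done as asked, in the order asked, and still so for the second after the job is handed in, with the robot touching nothing.
It also fails if it takes over 54 s, if anything falls off the work surface, if the arm or the gripper's body presses on something with over 40 N, if the wrist force passes 120 N, or if a joint passes its speed limit or range.

## Robot

A 6-joint arm with a two-finger parallel gripper is mounted at the origin on a cart in front of the work surface, level with it; the furniture and walls round the work are solid. World frame = base frame: x ahead of the robot, y to its left, z up, the work surface at z = 0. Lengths are in mm, angles in degrees, forces in N, time in s.
With the tool pointing down it reaches from about 350 to 850 mm from the base axis. Payload 8.1 kg.
Tool frame: the origin (TCP) lies midway between the tips of the shut fingers; the grasp point (between the pads) lies 19 mm behind it; z points along the fingers, y is the direction in which the jaws open and shut (so a half turn about z gives the same grasp; the last joint's range is limited). The gripper opens to 85 mm and grips with 20 to 120 N. Pads are 22 mm wide; open, the fingers measure 114 mm over their backs; the gripper's body (76 mm by 85 mm) begins 54 mm behind the grasp point. The pads swing forward as they close: fully open they stand 13 mm farther back than shut.
Start: joints at [-78.977, 7.471, 85.268, -0, 87.261, -4.893], TCP at [164.565, -576.995, 231.292] pointing down, gripper open.
Joint ranges: [-169.43, 169.43], [-51.17, 129.36], [1.28, 143.12], [-76.62, 256.62], [0, 156.53], [-152.29, 152.29]. Speed limits (degrees/s): [136.94, 136.94, 159.86, 180, 180, 180].

## Interface

Orientations are given as [roll, pitch, yaw] about the fixed x, y, z axes, in that order (R = Rz(yaw) Ry(pitch) Rx(roll)).
In Python, from bench import r gives the robot as it stands.
- The arm moves only by the tool carry_out, never from a script. Its argument "increments" is a list of rows, each a list of 3 entries, a list of its own where there are three numbers: the shift along the tool's x, y, z in m, then the turn, a rotation vector about the tool's x, y, z in rad, then the closure, from 0 (fully open) to 1 (shut). A call has 1 to 12 rows; each row shifts and turns the pose as measured when the row begins, along the tool's axes as they then stand; what a row does not reach is not made up. A row lasts 1/10 s, in which the tool goes at most 50 mm and 8.59 degrees, less where a joint would pass 70% of its speed; a pose out of reach is approached as far as the arm can. A call with a gripper value outside its range is refused whole. The fingers move at their own pace and stop on an object; "newtons" is the grip in N (left out, the last holds). Time passes only in rows, so rows that do not move let the fingers close. It gives the time, the measured TCP pose, the force and the opening at its end, in the units of the state.
- r.sense(): the state, without advancing time (a new reading comes with each control period).
- r.snapshot(name): name is "side" or "top"; returns a dict with "image" (400x640x3 uint8, blue, green, red), "vertical_fov" (degrees; the focal length in pixels is half the picture's height over the tangent of half this angle, whatever the lens; pixels are square), "cx", "cy" (the principal point, pixels), "rvec" (rotation vector, rad) and "tvec" (3), from world to camera coordinates, as OpenCV has them. Camera axes: x right, y down, z forward; pixel columns grow to the right and rows downward; lengths in mm; the calibration is good to about 2 mm. A picture is of the moment at which its call begins. There is no depth.
- r.hand_in(): hands the job in, once; it reports no verdict.
The state is a dict: "time": time; "joint_pos": joint angles; "qd": joint speeds; "joint_efforts": joint torques, N m; "tool_pos": TCP position; "tcp_rot": TCP orientation; "ft_force": force on the tool from outside, world axes, zero at the start; "wrist_torque": the same for the moment, N m; "finger_gap": finger opening in mm.
Only numpy, scipy, OpenCV 4.12 (cv2) and the standard library are available. Lean on these libraries where they do the work, as an engineer would, in place of code of your own. Each camera call takes 0.05 s, during which the arm holds its last target.

## Working session

There is one attempt and no reset: what is moved stays moved. The work goes in short steps, Python scripts to look and compute and a tool call to move; the robot and the scene stay as the last step left them, time stands still between calls to the robot, and variables do not carry over. Pictures are saved under pics/ and viewed, and the job is handed in when it is done.

Besides the shell and the picture viewer there is one more tool, called after "Call:" as name(argument=value, ...), one argument or row to a line, values as JSON. carry_out: Moves the arm, as the interface text tells. Its arguments: {"type":"object","properties":{"increments":{"type":"array"},"newtons":{"type":"number"}},"required":["increments"]}

```bash
mkdir -p pics; ls
python3 - <<'E'
from bench import r
import cv2,pickle
d={}
for n in("side","top"):
    s=r.snapshot(n); d[n]=s; cv2.imwrite(f"pics/{n}0.png",s["image"]); print(n,s["vertical_fov"],s["cx"],s["cy"],s["rvec"],s["tvec"])
pickle.dump(d,open("s0.pkl","wb"))
print(r.sense())
E
```

```text
pics
side 49.503051351200234 314.92822877553937 202.1582388729088 [ 2.12900573 -0.11966778  0.05542054] [-512.57531939  184.93812967  901.17906259]
top 56.614484258067186 315.00352443505756 203.14783766773616 [ 2.20361664 -1.98275286  0.2154088 ] [  99.3166762   566.28679653 1023.75997558]
{'time': 0.1, 'joint_pos': array([-7.89771953e+01,  7.51149175e+00,  8.53229981e+01,  8.59190390e-05,
        8.72622957e+01, -4.89437085e+00]), 'qd': array([-0.04040744, -0.19791603, -0.0852914 , -0.01664457, -0.07390554,
       -0.0688364 ]), 'joint_efforts': array([ 1.15499352e-03, -5.70951855e+01, -5.01942337e+01, -2.12577916e-04,
        8.19372159e-03, -1.54963658e-05]), 'tool_pos': array([ 164.46165812, -576.50191899,  230.34232742]), 'tcp_rot': array([-1.79903575e+02, -8.34314967e-03,  1.59171643e+01]), 'ft_force': array([ 0.21500054, -0.11325629, -0.41605822]), 'wrist_torque': array([-0.01013386,  0.03089119,  0.01817422]), 'finger_gap': 85.44206275686426}
```

View pics/side0.png

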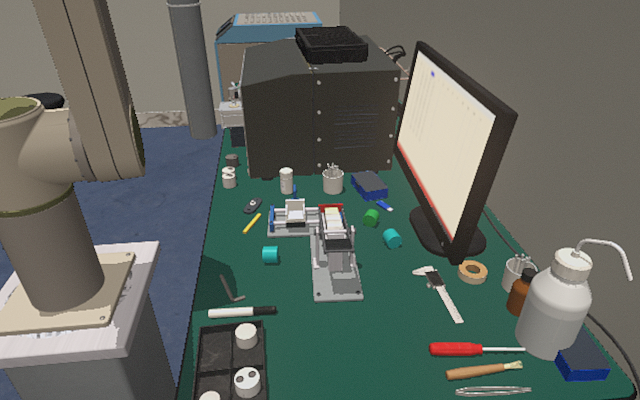

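View pics/top0.png

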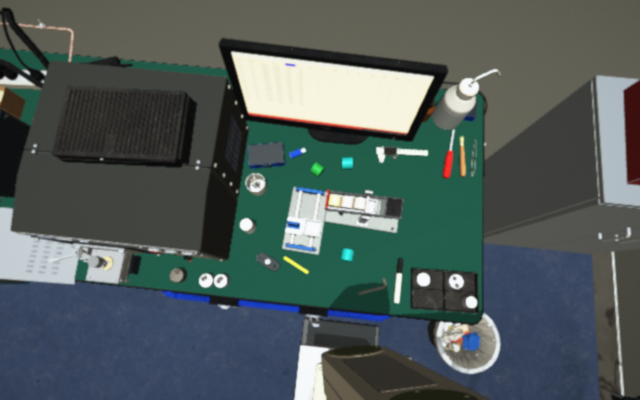

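Run:
```python
import cv2,pickle
d=pickle.load(open("s0.pkl","rb"))
c=d["top"]["image"][170:270,260:420]; cv2.imwrite("pics/t1.png",cv2.resize(c,None,fx=5,fy=5,interpolation=cv2.INTER_CUBIC))
c=d["side"]["image"][190:305,255:375]; cv2.imwrite("pics/sd1.png",cv2.resize(c,None,fx=5,fy=5,interpolation=cv2.INTER_CUBIC))
```

```text
(no output)
```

View pics/t1.png

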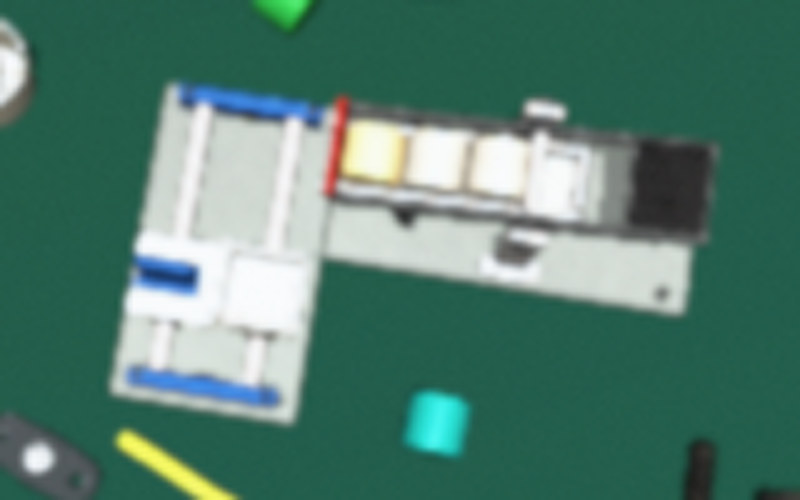

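View pics/sd1.png

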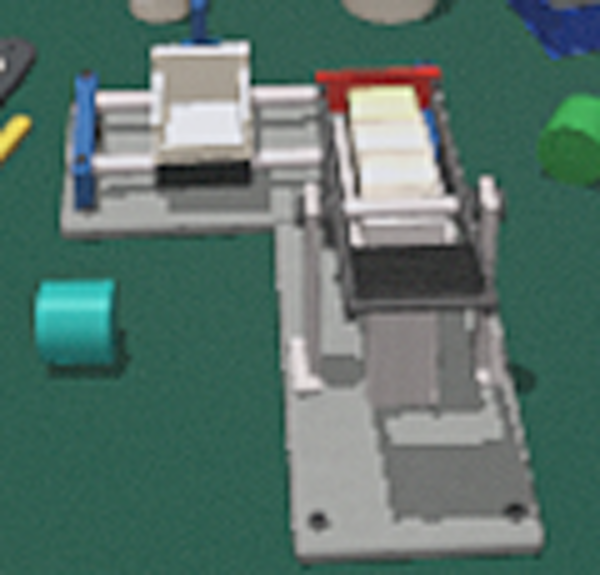

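```bash
cat > h.py <<'E'
import numpy as np,cv2
def K(s):
    f=200/np.tan(np.radians(s["vertical_fov"]/2)); return np.array([[f,0,s["cx"]],[0,f,s["cy"]],[0,0,1]])
def ray(s,p):
    R=cv2.Rodrigues(np.array(s["rvec"],float))[0]; t=np.array(s["tvec"],float).ravel()
    return -R.T@t, R.T@np.linalg.inv(K(s))@np.array([p[0],p[1],1.])
def onz(s,p,z):
    c,d=ray(s,p); return (c+d*(z-c[2])/d[2])
def proj(s,X): return cv2.projectPoints(np.array(X,float).reshape(-1,1,3),np.array(s["rvec"],float),np.array(s["tvec"],float),K(s),None)[0].reshape(-1,2)
def tri(a,pa,b,pb):
    A=[];y=[]
    for s,p in((a,pa),(b,pb)):
        c,d=ray(s,p); d/=np.linalg.norm(d); P=np.eye(3)-np.outer(d,d); A.append(P); y.append(P@c)
    X=np.linalg.lstsq(np.vstack(A),np.hstack(y),rcond=None)[0]
    return X
def crop(o,k,p): return ((p[0]+.5)/k-.5+o[0],(p[1]+.5)/k-.5+o[1])
def rigid(F,W):
    F=np.array(F,float);W=np.array(W)[:,:2]; f=F-F.mean(0);w=W-W.mean(0)
    a=np.arctan2((f[:,0]*w[:,1]-f[:,1]*w[:,0]).sum(),(f*w).sum()); R=np.array([[np.cos(a),-np.sin(a)],[np.sin(a),np.cos(a)]])
    t=W.mean(0)-R@F.mean(0); return a,R,t,F@R.T+t-W
E
python3 - <<'E'
from h import *
import pickle
d=pickle.load(open("s0.pkl","rb"));T=d["top"];S=d["side"]
ct=lambda *p:crop((260,170),5,p); cs=lambda *p:crop((255,190),5,p)
F=[(-153,119),(-153,7),(43,119),(-50,-215),(-50,7)]
W=[onz(T,ct(*p),10) for p in[(110,393),(295,423),(168,85),(685,314),(326,258)]]
a,R,t,e=rigid(F,W);print("top",np.degrees(a),t);print(e.round(1))
F2=[(-153,7),(-50,-215),(50,-215)]
W2=[onz(S,cs(*p),10) for p in[(63,228),(297,545),(540,543)]]
a2,R2,t2,e2=rigid(F2,W2);print("side",np.degrees(a2),t2);print(e2.round(1))
# tab top corners z=92 both
for p in[(137,258),(197,262),(197,272),(137,268)]:
    w=onz(T,ct(*p),92); print("tab top",w.round(1),(R.T@(w[:2]-t)).round(1))
for p in [(632,140),(718,150),(705,240),(628,228)]:
    w=onz(T,ct(*p),120); print("pad",w.round(1),(R.T@(w[:2]-t)).round(1))
for p in [(345,100),(330,193)]:
    w=onz(T,ct(*p),100); print("gate",w.round(1),(R.T@(w[:2]-t)).round(1))
for p,q in[((632,140),(483,245)),((628,228),(355,250)),((705,240),(350,305)),((718,150),(493,300))]:
    w=tri(T,ct(*p),S,cs(*q)); print("padtri",w.round(1),(R.T@(w[:2]-t)).round(1))
E
```

```text
top -3.20900975287462 [562.01493517 116.59687894]
[[-0.8 -0.8]
 [-0.9 -0.6]
 [ 1.5  0. ]
 [-0.4 -0.7]
 [ 0.6  2. ]]
side -3.77500340627947 [566.44638018 118.18843471]
[[-0.3  1.9]
 [-1.6 -2.7]
 [ 1.9  0.8]]
tab top [486.2 230.5  92. ] [-82.1 109.5]
tab top [487.4 196.6  92. ] [-78.9  75.7]
tab top [481.8 195.9  92. ] [-84.6  74.7]
tab top [480.5 229.8  92. ] [-87.7 108.5]
pad [576.4 -37.9 120. ] [  23.  -153.4]
pad [575.7 -85.7 120. ] [  24.9 -201.2]
pad [524.1 -81.3 120. ] [ -26.7 -199.7]
pad [526.4 -38.9 120. ] [ -26.8 -157.2]
gate [588.  122.9 100. ] [25.6  7.8]
gate [533.1 126.  100. ] [-29.4   7.8]
padtri [581.4 -39.2 112.9] [  28.1 -154.5]
padtri [530.4 -39.7 115.4] [ -22.8 -157.8]
padtri [524.9 -81.  121.7] [ -26.  -199.3]
padtri [577.4 -85.3 122.2] [  26.7 -200.8]
```

Call:
carry_out(
  increments=[
    [[0, 0, -0.005], [0, 0, 0.112], 1],
    [[0, 0, 0], [0, 0, 0.112], 1],
    [[0, 0, 0], [0, 0, 0.112], 1],
  ],
  newtons=30,
)

```text
time: 0.4
tool_pos: [164.3, -575.4, 233.4]
tcp_rot: [-179.7, 0.1, -3.9]
ft_force: [-0.6, 0.3, -0.3]
finger_gap: 43.7
```

Call:
carry_out(
  increments=[
    [[0.03, -0.03, 0], [0, 0, -0.002], 1],
    [[0.03, -0.03, 0], [0, 0, 0], 1],
    [[0.03, -0.03, 0], [0, 0, 0], 1],
    [[0.03, -0.03, 0], [0, 0, 0], 1],
    [[0.03, -0.03, 0], [0, 0, 0], 1],
    [[0.03, -0.03, 0], [0, 0, 0], 1],
    [[0.03, -0.03, 0], [0, 0, 0], 1],
    [[0.03, -0.03, 0], [0, 0, 0], 1],
  ],
)

```text
time: 1.2
tool_pos: [423.8, -347.1, 229.6]
tcp_rot: [-179.4, 0.3, -4.6]
ft_force: [0.3, -1.4, 0.7]
finger_gap: 0.1
```

Call:
carry_out(
  increments=[
    [[-0.0015, -0.047, 0], [-0.01, 0.005, -0.02], 1],
    [[-0.0015, -0.047, 0], [0, 0, 0], 1],
    [[-0.0015, -0.047, 0], [0, 0, 0], 1],
    [[-0.0015, -0.047, 0], [0, 0, 0], 1],
    [[-0.0015, -0.047, 0], [0, 0, 0], 1],
    [[-0.0015, -0.047, 0], [0, 0, 0], 1],
    [[-0.0015, -0.047, 0], [0, 0, 0], 1],
    [[-0.0015, -0.047, 0], [0, 0, 0], 1],
    [[-0.0015, -0.047, 0], [0, 0, 0], 1],
    [[-0.0015, -0.047, 0], [0, 0, 0], 1],
  ],
)

```text
time: 2.2
tool_pos: [435.9, 141.5, 225.4]
tcp_rot: [-179.7, 0.4, -3.5]
ft_force: [1.6, -0.5, 1.0]
finger_gap: 0.1
```

Call:
carry_out(
  increments=[
    [[0, 0, 0], [0, 0, 0], 1],
    [[0, 0, 0], [0, 0, 0], 1],
  ],
)

```text
time: 2.4
tool_pos: [434.2, 147.6, 224.6]
tcp_rot: [-179.7, 0.5, -3.0]
ft_force: [0.6, -0.7, -0.5]
finger_gap: -0.0
```

Call:
carry_out(
  increments=[
    [[0.004, -0.025, 0], [0, 0.007, 0.003], 1],
    [[0.003, -0.022, 0], [0, 0, 0], 1],
    [[0, -0.017, 0.01], [0, 0, 0], 1],
    [[0, 0, 0.02], [0, 0, 0], 1],
    [[0, 0, 0.02], [0, 0, 0], 1],
    [[0, 0, 0.02], [0, 0, 0], 1],
    [[0, 0, 0.015], [0, 0, 0], 1],
    [[0, 0, 0], [0, 0, 0], 1],
  ],
)

```text
time: 3.2
tool_pos: [447.3, 203.3, 136.0]
tcp_rot: [-179.9, 0.1, -3.9]
ft_force: [-1.0, -0.3, -0.0]
finger_gap: -0.0
```

Call:
carry_out(
  increments=[
    [[-0.003, -0.013, 0.01], [0, 0, -0.01], 1],
    [[0, 0, 0.02], [0, 0, 0], 1],
    [[0, 0, 0.02], [0, 0, 0], 1],
    [[0, 0, 0.01], [0, 0, 0], 1],
    [[0, 0, 0.004], [0, 0, 0], 1],
    [[0, 0, 0], [0, 0, 0], 1],
  ],
)

```text
time: 3.8
tool_pos: [448.1, 216.8, 72.8]
tcp_rot: [-179.7, -0.1, -3.5]
ft_force: [0.7, -0.2, 0.2]
finger_gap: 0.1
```

Run:
```python
from bench import r
import cv2
s=r.snapshot("top");cv2.imwrite("pics/t2.png",cv2.resize(s["image"][170:270,260:420],None,fx=5,fy=5,interpolation=cv2.INTER_CUBIC))
s=r.snapshot("side");cv2.imwrite("pics/s2.png",cv2.resize(s["image"][170:290,245:375],None,fx=5,fy=5,interpolation=cv2.INTER_CUBIC))
```

```text
(no output)
```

View pics/t2.png

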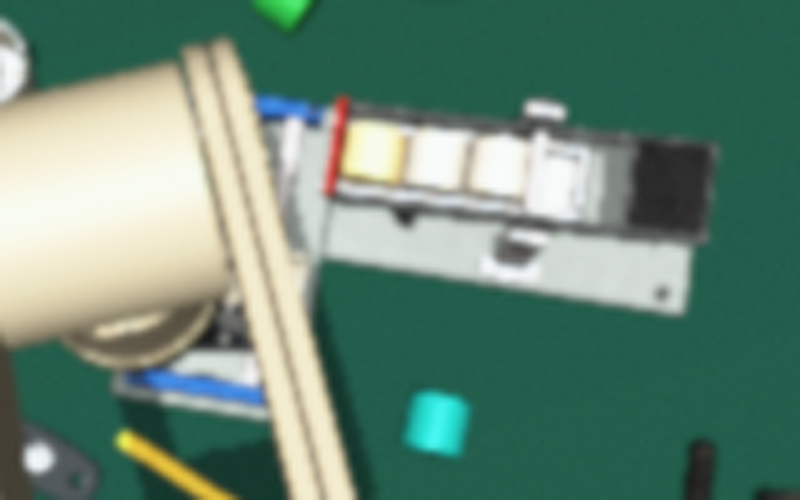

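View pics/s2.png

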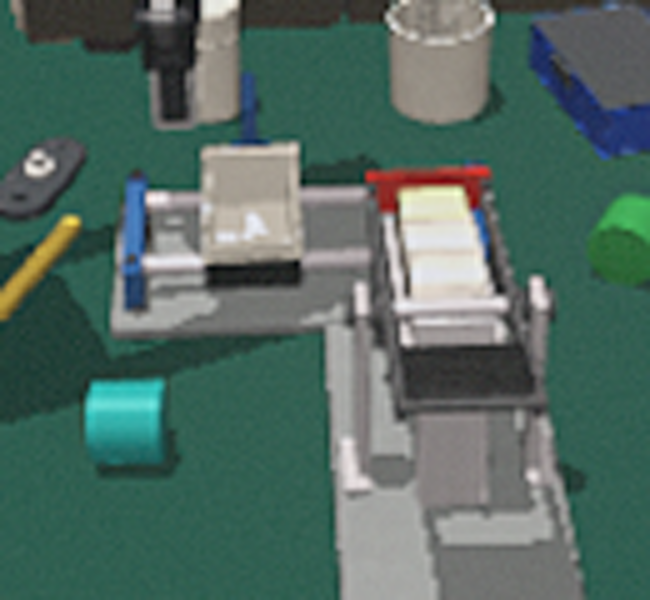

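Call:
carry_out(
  increments=[
    [[0.005, 0, 0.007], [0, 0, 0], 1],
    [[0.008, 0, 0], [0, 0, 0], 1],
    [[0.008, 0, 0], [0, 0, 0], 1],
    [[0.008, 0, 0], [0, 0, 0], 1],
    [[0.008, 0, 0], [0, 0, 0], 1],
    [[0.008, 0, 0], [0, 0, 0], 1],
    [[0.008, 0, 0], [0, 0, 0], 1],
  ],
)

```text
time: 4.6
tool_pos: [506.6, 214.3, 68.5]
tcp_rot: [-179.6, -0.3, -3.5]
ft_force: [-1.3, 0.6, -0.3]
finger_gap: -0.1
```

Call:
carry_out(
  increments=[
    [[0.008, 0, 0], [0, 0, 0], 1],
    [[0.008, 0, 0], [0, 0, 0], 1],
    [[0.008, 0, 0], [0, 0, 0], 1],
    [[0.006, 0, 0], [0, 0, 0], 1],
    [[0.004, 0, 0], [0, 0, 0], 1],
  ],
)

```text
time: 5.1
tool_pos: [544.3, 212.1, 68.5]
tcp_rot: [-179.6, -0.3, -3.5]
ft_force: [-2.0, 1.5, 1.1]
finger_gap: 0.1
```

Call:
carry_out(
  increments=[
    [[0.004, 0, 0], [0, 0, 0], 1],
    [[0.003, 0, 0], [0, 0, 0], 1],
  ],
)

```text
time: 5.3
tool_pos: [552.0, 211.6, 68.5]
tcp_rot: [-179.6, -0.3, -3.5]
ft_force: [-2.3, 0.9, 0.2]
finger_gap: -0.1
```

Call:
carry_out(
  increments=[
    [[0.003, 0, 0], [0, 0, 0], 1],
    [[0.002, 0, 0], [0, 0, 0], 1],
  ],
)

```text
time: 5.5
tool_pos: [553.0, 211.6, 68.4]
tcp_rot: [-179.6, 0.3, -3.5]
ft_force: [-16.1, -0.8, 12.6]
finger_gap: 0.1
```

Call:
carry_out(
  increments=[
    [[-0.01, 0, 0], [0, -0.005, 0], 1],
    [[-0.01, 0, 0], [0, 0, 0], 1],
    [[0, 0, -0.02], [0, 0, 0], 1],
    [[0, 0, -0.03], [0, 0, 0], 1],
    [[0, 0, -0.03], [0, 0, 0], 1],
    [[0, 0, -0.03], [0, 0, 0], 1],
    [[0, 0, 0], [0, 0, 0], 1],
  ],
)

```text
time: 6.2
tool_pos: [530.5, 211.4, 181.1]
tcp_rot: [-179.8, 0.5, -3.5]
ft_force: [1.3, -0.7, 0.9]
finger_gap: -0.1
```

Run:
```python
from bench import r
import cv2
s=r.snapshot("side");cv2.imwrite("pics/s3.png",cv2.resize(s["image"][170:290,245:375],None,fx=5,fy=5,interpolation=cv2.INTER_CUBIC))
```

```text
(no output)
```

View pics/s3.png

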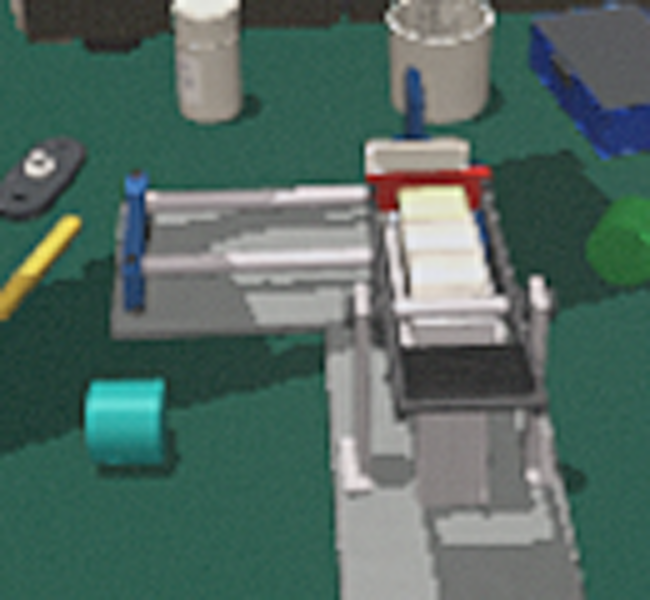

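Call:
carry_out(
  increments=[
    [[0.0055, 0.039, 0], [0, 0.008, 0], 1],
    [[0.0055, 0.039, 0], [0, 0, 0], 1],
    [[0.0055, 0.039, 0], [0, 0, 0], 1],
    [[0.0055, 0.039, 0], [0, 0, 0], 1],
    [[0.0055, 0.039, 0], [0, 0, 0], 1],
    [[0.0055, 0.039, 0], [0, 0, 0], 1],
    [[0.003, 0.025, 0], [0, 0, 0], 1],
    [[0, 0, 0], [0, 0, 0], 1],
  ],
)

```text
time: 7.05
tool_pos: [544.3, -57.5, 167.6]
tcp_rot: [-179.9, 0.6, -3.2]
ft_force: [0.1, 0.4, -0.1]
finger_gap: 0.2
```

Call:
carry_out(
  increments=[
    [[0.007, 0.005, 0.005], [0, 0.01, 0], 1],
    [[0, 0, 0.01], [0, 0, 0], 1],
    [[0, 0, 0.01], [0, 0, 0], 1],
    [[0, 0, 0.004], [0, 0, 0], 1],
    [[0, 0, 0], [0, 0, 0], 1],
  ],
)

```text
time: 7.55
tool_pos: [549.1, -60.0, 131.9]
tcp_rot: [-179.8, 0.2, -3.1]
ft_force: [0.5, -0.1, 0.8]
finger_gap: 0.0
```

Call:
carry_out(
  increments=[
    [[0.001, 0.002, 0.008], [0, 0, 0], 1],
    [[0, 0, 0.006], [0, 0, 0], 1],
    [[0, 0, 0.006], [0, 0, 0], 1],
  ],
)

```text
time: 7.85
tool_pos: [551.3, -61.9, 112.5]
tcp_rot: [-179.9, 0.1, -3.0]
ft_force: [-0.9, -2.8, 4.6]
finger_gap: -0.0
```

Call:
carry_out(
  increments=[
    [[0, 0, 0.006], [0, 0, 0], 1],
    [[0, 0, 0.004], [0, 0, 0], 1],
  ],
)

```text
time: 8.05
tool_pos: [551.6, -63.0, 102.8]
tcp_rot: [180.0, 0.0, -3.0]
ft_force: [-4.2, -1.5, 8.3]
finger_gap: -0.3
```

Call:
carry_out(
  increments=[
    [[0, 0, 0.003], [0, 0, 0], 1],
    [[0, 0, 0.003], [0, 0, 0], 1],
  ],
)

```text
time: 8.25
tool_pos: [551.9, -63.3, 99.6]
tcp_rot: [180.0, -0.0, -3.0]
ft_force: [-19.8, 3.1, 38.4]
finger_gap: -0.2
```

Call:
carry_out(
  increments=[
    [[0, 0, 0.002], [0, 0, 0], 1],
    [[0, 0, 0.002], [0, 0, 0], 1],
  ],
)

```text
time: 8.45
tool_pos: [551.7, -63.2, 100.3]
tcp_rot: [180.0, 0.0, -3.0]
ft_force: [-11.4, 1.0, 18.3]
finger_gap: -0.1
```

Run:
```python
from bench import r
import cv2
s=r.snapshot("side");cv2.imwrite("pics/s4.png",cv2.resize(s["image"][170:290,245:375],None,fx=5,fy=5,interpolation=cv2.INTER_CUBIC))
s=r.snapshot("top");cv2.imwrite("pics/t4.png",cv2.resize(s["image"][170:270,260:420],None,fx=5,fy=5,interpolation=cv2.INTER_CUBIC))
s=r.sense();print(s["time"],s["tool_pos"],s["ft_force"])
```

```text
8.55 [551.74146789 -63.21225222 100.20279801] [-11.7907765    1.003181    21.28245174]
```

View pics/s4.png

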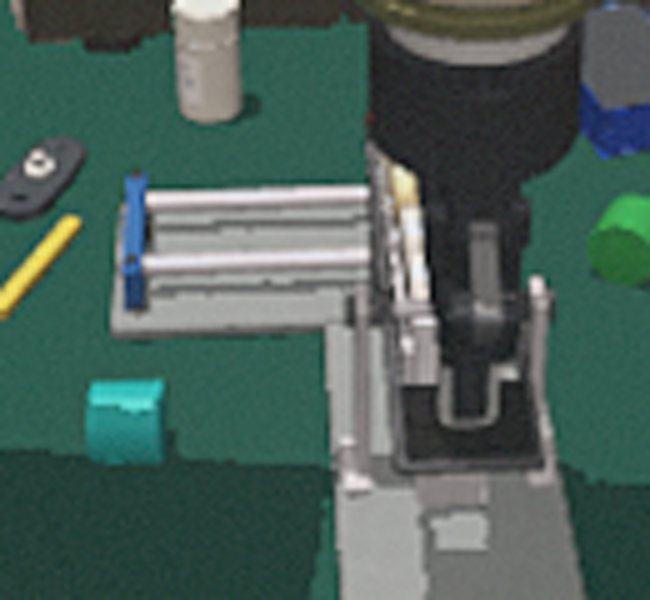

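View pics/t4.png

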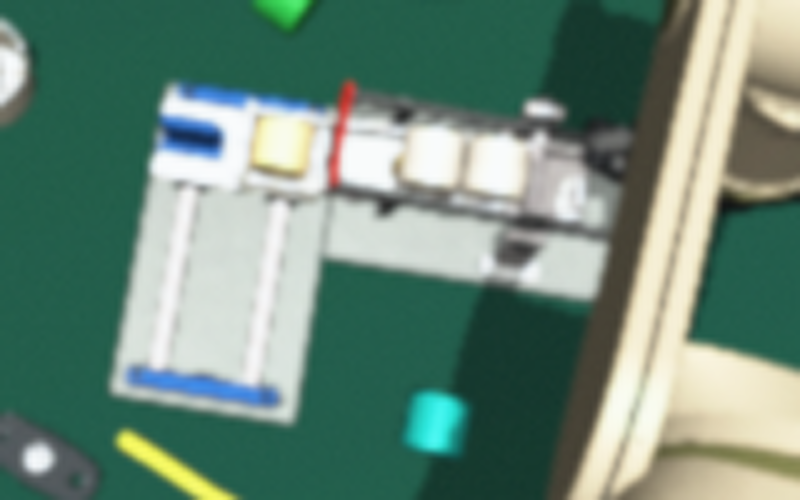

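The top view shows the brass disc in the nest (crop px 282,142). The two steel discs are still held in the chute at (432,155) and (497,165), with the gate raised. I'll hold briefly so the brass disc settles, then let the lever up.

Call:
carry_out(
  increments=[
    [[0, 0, 0.001], [0, 0, 0], 1],
    [[0, 0, 0.001], [0, 0, 0], 1],
    [[0, 0, 0.001], [0, 0, 0], 1],
    [[0, 0, 0.001], [0, 0, 0], 1],
    [[0, 0, 0.001], [0, 0, 0], 1],
  ],
)

```text
time: 9.05
tool_pos: [551.6, -63.2, 100.6]
tcp_rot: [180.0, -0.0, -3.0]
ft_force: [-6.7, 0.5, 12.7]
finger_gap: -0.3
```

Call:
carry_out(
  increments=[
    [[0, 0, -0.004], [0, 0, 0], 1],
    [[0, 0, -0.005], [0, 0, 0], 1],
    [[0, 0, -0.006], [0, 0, 0], 1],
    [[0, 0, -0.006], [0, 0, 0], 1],
    [[0, 0, -0.008], [0, 0, 0], 1],
    [[0, 0, -0.01], [0, 0, 0], 1],
    [[0, 0, -0.02], [0, 0, 0], 1],
    [[0, 0, -0.03], [0, 0, 0], 1],
    [[0, 0, -0.02], [0, 0, 0], 1],
    [[0, 0, 0], [0, 0, 0], 1],
  ],
)

```text
time: 10.05
tool_pos: [550.8, -62.6, 214.7]
tcp_rot: [-179.9, 0.1, -3.1]
ft_force: [0.6, 0.2, 0.3]
finger_gap: 0.4
```

Run:
```python
from bench import r
import cv2
s=r.snapshot("side");a=cv2.resize(s["image"][170:290,245:375],None,fx=3,fy=3,interpolation=cv2.INTER_CUBIC)
s=r.snapshot("top");b=cv2.resize(s["image"][170:270,260:400],None,fx=3,fy=3,interpolation=cv2.INTER_CUBIC)
b=cv2.copyMakeBorder(b,0,a.shape[0]-b.shape[0],0,0,0)
cv2.imwrite("pics/m5.png",cv2.hconcat([a,b]))
```

```text
(no output)
```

View pics/m5.png

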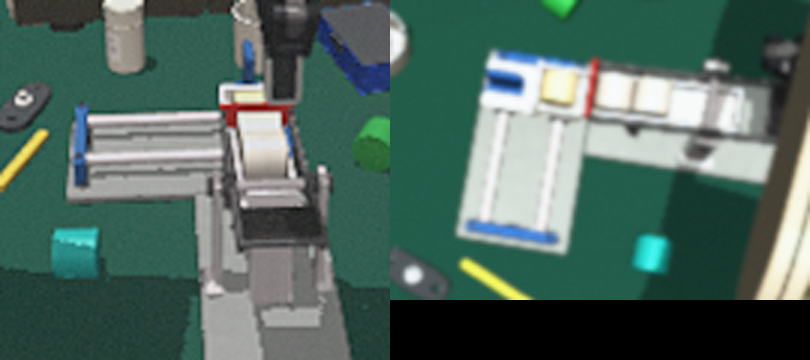

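Call:
carry_out(
  increments=[
    [[0.006, -0.039, 0], [0, 0, 0.002], 1],
    [[0.006, -0.039, 0], [0, 0, 0], 1],
    [[0.006, -0.039, 0], [0, 0, 0], 1],
    [[0.006, -0.039, 0], [0, 0, 0], 1],
    [[0.006, -0.039, 0], [0, 0, 0], 1],
    [[0.006, -0.039, 0], [0, 0, 0], 1],
    [[0.004, -0.025, 0], [0, 0, 0], 1],
    [[0, 0, 0], [0, 0, 0], 1],
  ],
)

```text
time: 10.95
tool_pos: [598.6, 200.8, 193.6]
tcp_rot: [179.9, 1.5, -3.5]
ft_force: [0.6, -0.1, 0.2]
finger_gap: -0.1
```

Correct the pitch and the remaining offset, then descend.

Call:
carry_out(
  increments=[
    [[0.008, -0.006, 0], [0, 0.024, -0.003], 1],
    [[0, 0, 0.02], [0, 0, 0], 1],
    [[0, 0, 0.025], [0, 0, 0], 1],
    [[0, 0, 0.015], [0, 0, 0], 1],
    [[0, 0, 0], [0, 0, 0], 1],
  ],
)

```text
time: 11.45
tool_pos: [606.3, 202.7, 126.3]
tcp_rot: [179.7, 0.2, -3.4]
ft_force: [-0.0, -0.8, -0.4]
finger_gap: -0.3
```

Call:
carry_out(
  increments=[
    [[0.002, -0.005, 0], [0.004, 0, 0], 1],
    [[0, 0, 0.015], [0, 0, 0], 1],
    [[0, 0, 0.02], [0, 0, 0], 1],
    [[0, 0, 0.015], [0, 0, 0], 1],
    [[0, 0, 0.004], [0, 0, 0], 1],
    [[0, 0, 0], [0, 0, 0], 1],
  ],
)

```text
time: 12.05
tool_pos: [611.5, 207.1, 72.5]
tcp_rot: [180.0, -0.1, -3.5]
ft_force: [0.4, -0.1, 0.2]
finger_gap: -0.4
```

Call:
carry_out(
  increments=[
    [[-0.008, 0, 0.004], [0, 0, 0], 1],
    [[-0.006, 0, 0], [0, 0, 0], 1],
    [[-0.004, 0, 0], [0, 0, 0], 1],
    [[-0.003, 0, 0], [0, 0, 0], 1],
    [[-0.003, 0, 0], [0, 0, 0], 1],
    [[-0.003, 0, 0], [0, 0, 0], 1],
    [[-0.004, 0, 0], [0, 0, 0], 1],
    [[-0.005, 0, 0], [0, 0, 0], 1],
    [[-0.005, 0, 0], [0, 0, 0], 1],
    [[-0.005, 0, 0], [0, 0, 0], 1],
  ],
)

```text
time: 13.05
tool_pos: [564.8, 210.7, 71.7]
tcp_rot: [-179.9, -0.5, -3.5]
ft_force: [1.5, 0.2, -1.7]
finger_gap: -0.4
```

Run:
```python
from bench import r
import cv2
s=r.snapshot("side");a=cv2.resize(s["image"][170:290,245:375],None,fx=5,fy=5,interpolation=cv2.INTER_CUBIC)
cv2.imwrite("pics/m6.png",a)
```

```text
(no output)
```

View pics/m6.png

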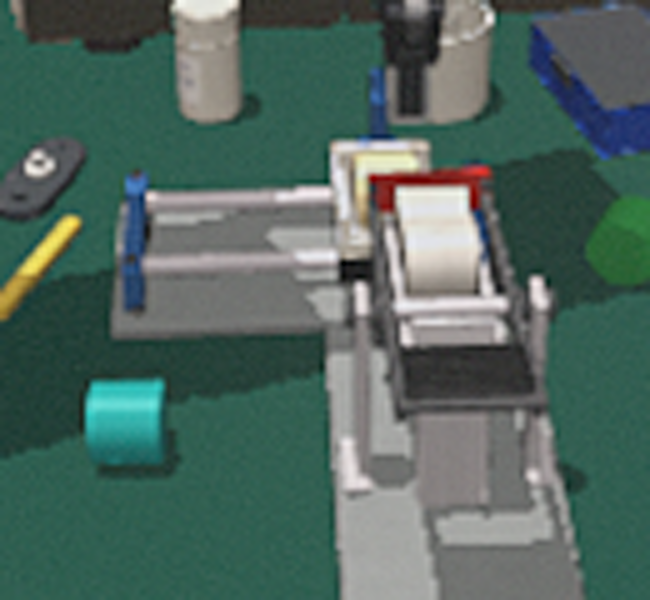

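The shuttle is moving with the brass disc in its nest (tab at crop px 378,105) and the gate shut on the steel discs, so I'll keep pushing.

Call:
carry_out(
  increments=[
    [[-0.004, 0, 0.002], [0, 0, 0], 1],
    [[-0.005, 0, 0], [0, 0, 0], 1],
    [[-0.006, 0, 0], [0, 0, 0], 1],
    [[-0.006, 0, 0], [0, 0, 0], 1],
    [[-0.006, 0, 0], [0, 0, 0], 1],
    [[-0.006, 0, 0], [0, 0, 0], 1],
    [[-0.006, 0, 0], [0, 0, 0], 1],
    [[-0.006, 0, 0], [0, 0, 0], 1],
    [[-0.006, 0, 0], [0, 0, 0], 1],
    [[-0.006, 0, 0], [0, 0, 0], 1],
  ],
)

```text
time: 14.1
tool_pos: [503.3, 214.5, 69.9]
tcp_rot: [-179.9, -0.6, -3.5]
ft_force: [2.1, -0.9, 1.5]
finger_gap: 0.5
```

Call:
carry_out(
  increments=[
    [[-0.005, 0, 0], [0, 0, 0], 1],
    [[-0.005, 0, 0], [0, 0, 0], 1],
    [[-0.005, 0, 0], [0, 0, 0], 1],
    [[-0.004, 0, 0], [0, 0, 0], 1],
    [[-0.003, 0, 0], [0, 0, 0], 1],
  ],
)

```text
time: 14.6
tool_pos: [479.1, 216.0, 69.8]
tcp_rot: [-179.9, -0.6, -3.5]
ft_force: [1.1, -0.6, 0.7]
finger_gap: 0.1
```

Call:
carry_out(
  increments=[
    [[-0.003, 0, 0], [0, 0, 0], 1],
    [[-0.003, 0, 0], [0, 0, 0], 1],
  ],
)

```text
time: 14.8
tool_pos: [472.9, 216.3, 69.8]
tcp_rot: [-179.9, -0.7, -3.5]
ft_force: [16.9, -2.0, -2.3]
finger_gap: 0.2
```

Call:
carry_out(
  increments=[
    [[-0.002, 0, 0], [0, 0, 0], 1],
    [[-0.001, 0, 0], [0, 0, 0], 1],
  ],
)

```text
time: 15.0
tool_pos: [473.3, 216.3, 70.1]
tcp_rot: [-179.8, -1.2, -3.5]
ft_force: [6.4, 0.8, -4.1]
finger_gap: 0.0
```

Call:
carry_out(
  increments=[
    [[0.01, 0, 0], [0, 0, 0], 1],
    [[0.01, 0, 0], [0, 0, 0], 1],
    [[0, 0, -0.02], [0, 0, 0], 1],
    [[0, 0, -0.03], [0, 0, 0], 1],
    [[0, 0, -0.04], [0, 0, 0], 1],
    [[0, 0, -0.04], [0, 0, 0], 1],
    [[0, 0, 0], [0, 0, 0], 1],
  ],
)

```text
time: 15.7
tool_pos: [490.8, 213.9, 201.2]
tcp_rot: [-180.0, -0.5, -3.5]
ft_force: [0.7, -0.4, 0.5]
finger_gap: 0.0
```

Call:
carry_out(
  increments=[
    [[0, 0.04, 0], [0, 0, 0], 1],
    [[0, 0.04, 0], [0, 0, 0], 1],
    [[0, 0.04, 0], [0, 0, 0], 1],
    [[0, 0.045, 0], [0, 0, 0], 1],
    [[0, 0.045, 0], [0, 0, 0], 1],
    [[0, 0.045, 0], [0, 0, 0], 1],
    [[0, 0.045, 0], [0, 0, 0], 1],
    [[0, 0.045, 0], [0, 0, 0], 1],
    [[0, 0.03, 0], [0, 0, 0], 1],
    [[0, 0, 0], [0, 0, 0], 1],
  ],
)

```text
time: 16.7
tool_pos: [469.0, -173.5, 197.2]
tcp_rot: [-179.7, -0.2, -3.3]
ft_force: [0.1, -0.1, -0.8]
finger_gap: 0.1
```

Run:
```python
from bench import r
import cv2
from h import *
s=r.snapshot("side");cv2.imwrite("pics/full7.png",s["image"]);a=cv2.resize(s["image"][170:290,245:375],None,fx=3,fy=3,interpolation=cv2.INTER_CUBIC)
s=r.snapshot("top");b=cv2.resize(s["image"][170:270,260:400],None,fx=3,fy=3,interpolation=cv2.INTER_CUBIC)
b=cv2.copyMakeBorder(b,0,a.shape[0]-b.shape[0],0,0,0)
cv2.imwrite("pics/m7.png",cv2.hconcat([a,b]))
# expected tab top corners at shuttle=0.11
c,sn=np.cos(np.radians(-3.3)),np.sin(np.radians(-3.3));R=np.array([[c,-sn],[sn,c]])
P=proj(s,[[*(R@[x,y]+[562.5,117]),92] for x,y in((-106,110),(-106,76),(-114,76),(-114,110))])
print((P-[260,170])*3+1)
```

```text
[[ 76.43954713 178.59223328]
 [112.21902296 184.43455094]
 [110.73176298 192.82906299]
 [ 74.89456987 186.96558122]]
```

View pics/m7.png

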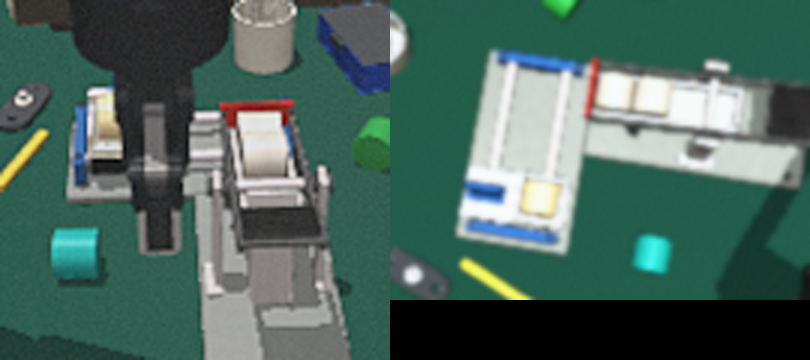

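View pics/full7.png

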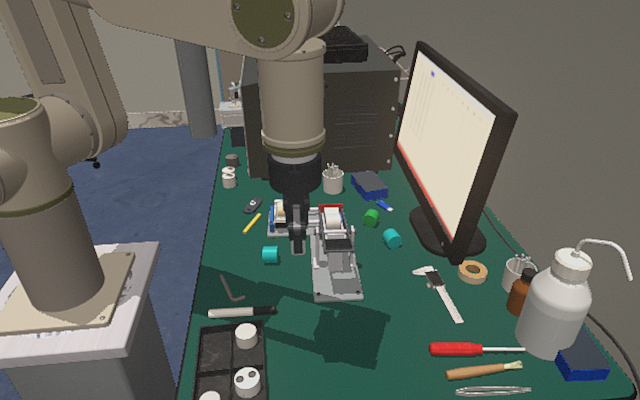

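```bash
python3 -c "
from bench import r
print(r.hand_in())"
```

```text
the job is handed in; nothing more can be done
None
```

The brass disc was fed into the shuttle's nest and the shuttle now sits at the hand-over stop. I handed the job in at about 17 s of the 54 s allowed.

- **Shuttle home:** I pushed it home by its tab until the wrist force rose to about 16 N. The side view then showed the nest under the chute mouth.
- **Pad press:** I pressed the pad to its stop, with a peak of about 43 N at the wrist through the shut fingertips. I held it down until the top view showed the brass disc in the nest, then let the lever back up.
- **Gate:** The pictures then showed the gate shut, with the two steel discs rolled down against it.
- **Shuttle to hand-over:** I pushed the tab until it met the other stop (about 17 N). The position computed from the feeder pose was 110 mm.

In the last pictures the tab was within about 1 mm of its expected place at the hand-over stop. The brass disc was in the nest, both steel discs were behind the shut gate, and the arm was clear of everything. The bystanders in view showed no movement. The arm partly blocked the side view of the feeder, so the shuttle and nest check rests mainly on the top view. None of the checks disagreed.

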